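# Clear the hub fixture's bed and hold its sprung jaw open at the mark

### The job

A colleague wants to set the front hub into the blue sprung hub fixture: take the wooden scraper block, wipe all four brass chips sideways off the fixture's bed into the grey tray along its right side (touch the chips only with the scraper), and only then set the scraper upright on the bench clear of the fixture. With the bed clean, pull the spring-loaded jaw back by its black upright handle until its pointer stands at the white line on the red index clip, and finish while still holding it there with the gripper. Leave the other things on the bench where they are.

Things in the scene. Friction and masses are not known exactly. Their poses are not given: they have to be found in the camera images.
- hub_fixture: the fixture, fixed to the bench: an aluminium bed 275 long, 70 wide, its flat top 30 mm above the bench, with a blue fixed jaw at its far end and a blue sprung jaw before it. Origin: on the bench under the fixture; x runs along the bed away from the robot, y to its left, z up. The bed reaches from x = -170 to +105 mm, y = -35 to +35; a steel rule with the red clip lies along its left side, x = -88 to +8, y = 34 to 60
- bed_run (a point): middle of the open run of the bed, on its top, where the chips lie; axes as the fixture's. The run is free from 43 mm toward the robot (the bed's end) to 47 mm away from it (the sprung jaw at rest), and 35 mm to either side (the bed's edges)
- chip_tray (a point): middle of the floor of the grey chip tray that stands against the right edge of the run; axes as the fixture's. Inside it is 113 mm (x) by 49 mm (y); the floor is 4 mm, the rim 21 mm above the bench, so 9 mm below the bed's top
- sprung_jaw: moving jaw: blue saddle 80 long, 62 wide, 24 high, a slotted steel plate (68 mm over the bed) at its far end. It slides only along the fixture's x; a spring rests it at its far stop; it pulls out toward -x (to the robot) 68 mm at most. The pull is 5 N at rest, plus 1.2 N per 10 mm; let go, it springs back. Origin: on the bed, midway across, under the plate's far face; axes as the fixture's
- pull_handle (a point): a point on the axis of the black upright handle on the sprung jaw, at the level of its domed top, 119 mm above the bench and 50 mm behind (-x of) the far face of the jaw plate. The grip is nearly a cylinder 25 mm in diameter and reaches from 60 to 119 mm above the bench; free on all sides by 25 mm or more, nothing above it; axes as the fixture's
- pointer_tip (a point): tip of the small black pointer on the left side of the sprung jaw, 37 mm above the bench; axes as the fixture's
- mark_line (a point): inner end of the white line across the top of the red index clip, clip 10 x 14 x 11 mm; axes as the fixture's. At rest the pointer stands 25 to 60 mm ahead of it (+x); pointer and line agree when the x of the pointer tip in this frame is 0. The pointer passes beside the clip, not over it
- scraper_block: scraper block, standing loose on the bench: black rubber lip 80 x 30 x 8 mm, metal shoe, beech grip 74 x 25 mm, 68 mm high in all, 0.16 kg. Origin: centre of its underside; x along its 80 mm width, y across its thickness (either face may push), z up. Grip it across y by the wood, which reaches from 21 to 68 mm up. Bottles up to 180 mm high stand near it
- chip_a: loose metal chip, a curled brass turning, 18 x 11 x 9 mm, 12 g, lying on the bed; origin at its centre
- chip_b: loose metal chip, a curled brass turning, 18 x 11 x 9 mm, 12 g, lying on the bed; origin at its centre
- chip_c: loose metal chip, a curled brass turning, 18 x 11 x 9 mm, 12 g, lying on the bed; origin at its centre
- chip_d: loose metal chip, a curled brass turning, 18 x 11 x 9 mm, 12 g, lying on the bed; origin at its centre
- front_hub: bicycle front hub, 130 mm long, 55 mm flanges, lying behind the plate and bowl (fixed, 110 mm high) that stand between scraper and fixture; leave alone. Origin: centre of its underside
- oil_bottle: yellowish oil bottle with red spout, 165 mm high; leave alone. Origin: centre of its underside
- spanner: open-ended spanner, 173 mm long, lying flat; leave alone. Origin: centre of its underside
- ball_dish: round steel dish with bearing balls, 120 mm across, 22 high; leave alone. Origin: centre of its underside
- pliers: pliers with dark blue grips, 186 mm long, lying flat; leave alone. Origin: centre of its underside

How it is judged (in metres and radians):
On the way, in this order (a step that is already met when the one before it is completed fails the run):
1. all four chips lie in the chip tray, wiped off the bed (x of chip_a in the frame of hub_fixture between -0.18 and -0.06 m and y of chip_a in the frame of hub_fixture between -0.088 and -0.034 m and z of chip_a in the frame of hub_fixture between 0 and 0.026 m and x of chip_b in the frame of hub_fixture between -0.18 and -0.06 m and y of chip_b in the frame of hub_fixture between -0.088 and -0.034 m and z of chip_b in the frame of hub_fixture between 0 and 0.026 m and x of chip_c in the frame of hub_fixture between -0.18 and -0.06 m and y of chip_c in the frame of hub_fixture between -0.088 and -0.034 m and z of chip_c in the frame of hub_fixture between 0 and 0.026 m and x of chip_d in the frame of hub_fixture between -0.18 and -0.06 m and y of chip_d in the frame of hub_fixture between -0.088 and -0.034 m and z of chip_d in the frame of hub_fixture between 0 and 0.026 m), for 0.2 s.
2. the scraper stands on the bench clear of the fixture, let go (all of step 1 and height (world z) of scraper_block between -0.005 and 0.02 m and angle between scraper_block's own z axis and vertical below 0.25 rad and (y of scraper_block in the frame of hub_fixture above 0.062 m or y of scraper_block in the frame of hub_fixture below -0.11 m or x of scraper_block in the frame of hub_fixture below -0.2 m or x of scraper_block in the frame of hub_fixture above 0.2 m) and contact force between the fingers and scraper_block below 0.1 N), for 0.2 s.
3. the sprung jaw is pulled out so that its pointer is within 4 mm of the white line (x of pointer_tip in the frame of mark_line between -0.004 and 0.004 m), for 0.2 s.
At the end, for the whole second after the job is handed in: the gripper's fingers are holding the sprung jaw (more than 3 N on it) at rest with its pointer within 4 mm of the white line, neither scraper nor hub propping it; all four chips lie in the tray; the scraper stands upright on the bench clear of the fixture, let go (all of step 2 and all of step 3 and contact force between the fingers and sprung_jaw above 3 N and linear speed of sprung_jaw below 0.01 m/s and contact force between each of scraper_block, front_hub and sprung_jaw below 0.2 N); the arm keeps its last pose, push and grip.
It fails at once if the sprung jaw is pulled more than 10 mm while a chip still lies on the bed (x of sprung_jaw in the frame of hub_fixture below -0.01 m and z of any of chip_a, chip_b, chip_c, chip_d in the frame of hub_fixture above 0.028 m).
It fails at once if the robot itself pushes a chip (only the scraper may) (contact force between any of the fingers, the arm and chip_a above 0.5 N or contact force between any of the fingers, the arm and chip_b above 0.5 N or contact force between any of the fingers, the arm and chip_c above 0.5 N or contact force between any of the fingers, the arm and chip_d above 0.5 N).
It fails at once if another thing on the bench is shifted by more than 30 mm or tipped over (distance of any of front_hub, oil_bottle, spanner, ball_dish, pliers from where it was at the start of the episode above 0.03 m or angle between any of oil_bottle, ball_dish's own z axis and vertical above 0.5 rad).
It also fails if it takes over 67 s, if anything falls off the work surface, if the arm or the gripper's body presses on something with over 40 N, if the wrist force passes 120 N, or if a joint passes its speed limit or range.

### The arm

A 6-joint arm with a two-finger parallel gripper is mounted at the origin on a cart in front of the work surface, level with it; the furniture and walls round the work are solid. World frame = base frame: x ahead of the robot, y to its left, z up, the work surface at z = 0. Lengths are in mm, angles in rad, forces in N, time in s.
With the tool pointing down it reaches from about 350 to 950 mm from the base axis. Payload 17.4 kg.
Tool frame: the origin (TCP) lies midway between the tips of the shut fingers; the grasp point (between the pads) lies 19 mm behind it; z points along the fingers, y is the direction in which the jaws open and shut (so a half turn about z gives the same grasp; the last joint's range is limited). The gripper opens to 93 mm and grips with 3 to 60 N. Pads are 15 mm wide; open, the fingers measure 128 mm over their backs; the gripper's body (75 mm by 188 mm) begins 65 mm behind the grasp point.
Start: joints at [-1.14, 0.116, 1.442, -0, 1.584, -0.038], TCP at [304.968, -602.185, 218.646] pointing down, gripper open.
Joint ranges: [-2.83, 2.83], [-0.83, 2.19], [0.07, 2.5], [-1.14, 4.28], [0.01, 3], [-2.97, 2.97]. Speed limits (rad/s): [1.89, 1.89, 2.22, 3.14, 3.14, 3.14].

### API

Orientations are given as a rotation vector (axis times angle).
In Python, from bench import ctrl, optics gives the robot as it stands. The module is installed in compiled form; this text tells all that it offers.
- The arm moves only by the tool drive_tool, never from a script. Its argument "moves" is a list of rows, each an object with "travel": the shift along the tool's x, y, z in mm, a list of three; "roll": the turn about the tool's z in rad. A call has exactly 8 rows; each row is the pose to reach, as a shift and turn from the pose measured when the call began, along the tool's axes at that moment; what a row does not reach only later rows make up. A row lasts 1/10 s, in which the tool goes at most 50 mm and 8.59 degrees, less where a joint would pass 70% of its speed; a pose out of reach is approached as far as the arm can. A call with a gripper value outside its range is refused whole. "jaw" is the opening, from -1 (shut) to 1 (fully open), so that 0 is half open, set as the call begins (left out, the last holds). The fingers move at their own pace and stop on an object; "grip_force" is the grip in N (left out, the last holds). Time passes only in rows, so rows that repeat a pose let the fingers close, or fill a call up. It gives the time, the measured TCP pose, the force and the opening at its end, in the units of the state.
- ctrl.get_state(): the state, without advancing time (a new reading comes with each control period).
- optics.get_image(name): name is "scene" or "top" or "wrist"; returns a dict with "image" (384x512x3 uint8, red, green, blue), "mtx" (3x3 intrinsics, pixels), "k1" (the pictures are not rectified: a ray, as slopes to the right and down, at radius r is drawn at 1 + k1 r^2 times it, then the intrinsics apply), "cam_to_world" (4x4, takes a point from camera to world coordinates). Camera axes: x right, y up, looking along -z (the intrinsics and any distortion apply to the point x, -y, -z); pixel columns grow to the right and rows downward; lengths in mm; the calibration is good to about 2 mm. A picture is of the moment at which its call begins. There is no depth.
- ctrl.sign_off(): hands the job in, once; it reports no verdict.
The state is a dict: "time": time; "joint_positions": joint angles; "joint_velocities": joint speeds; "joint_torque": joint torques, N m; "tool_pos": TCP position; "ee_rot": TCP orientation; "ft_force": force on the tool from outside, world axes, zero at the start; "ft_torque": the same for the moment, N m; "gripper_width": opening from 0.0 (shut) to 1.0 (fully open).
Only numpy, scipy, OpenCV 4.12 (cv2) and the standard library are available. Lean on these libraries where they do the work, as an engineer would, in place of code of your own. Each camera call takes 0.05 s, during which the arm holds its last target.

## Working session

There is one attempt and no reset: what is moved stays moved. The work goes in short steps, Python scripts to look and compute and a tool call to move; the robot and the scene stay as the last step left them, time stands still between calls to the robot, and variables do not carry over. Pictures are saved under pics/ and viewed, and the job is handed in when it is done.

Besides the shell and the picture viewer there is one more tool, called after ">>>" as name(argument=value, ...), one argument or row to a line, values as JSON. drive_tool: Moves the arm, as the interface text tells. Its arguments: {"type":"object","properties":{"moves":{"type":"array","items":{"type":"object","properties":{"travel":{"type":"array","items":{"type":"number"}},"roll":{"type":"number"}}}},"jaw":{"type":"number"},"grip_force":{"type":"number"}},"required":["moves"]}

```bash
mkdir -p pics
cat > h.py <<'E'
import numpy as np, cv2
from bench import ctrl, optics
from scipy.spatial.transform import Rotation as R
def shot(name,tag):
    d=optics.get_image(name); im=np.array(d["image"]); cv2.imwrite(f"pics/{tag}.png",im[:,:,::-1]); np.savez(f"pics/{tag}.npz",image=im,mtx=d["mtx"],k1=d["k1"],T=d["cam_to_world"]); return d
def load(tag): return np.load(f"pics/{tag}.npz")
def ray(d,u,v):
    K=np.array(d["mtx"]); T=np.array(d["T"]); k=float(d["k1"])
    p=cv2.undistortPoints(np.array([[[u,v]]],float),K,np.array([k,0,0,0.]))[0,0]
    dr=T[:3,:3]@np.array([p[0],-p[1],-1.]); return T[:3,3],dr
def onz(d,u,v,z):
    o,r=ray(d,u,v); return o+r*(z-o[2])/r[2]
def proj(d,P):
    K=np.array(d["mtx"]); T=np.array(d["T"]); k=float(d["k1"])
    c=T[:3,:3].T@(np.array(P,float)-T[:3,3]); x=c[0]/-c[2]; y=-c[1]/-c[2]; s=1+k*(x*x+y*y)
    return K[0,0]*x*s+K[0,2],K[1,1]*y*s+K[1,2]
def tri(d1,p1,d2,p2):
    o1,a=ray(d1,*p1);o2,b=ray(d2,*p2)
    s=np.linalg.lstsq(np.c_[a,-b],o2-o1,rcond=None)[0]; A=o1+a*s[0];B=o2+b*s[1]; return (A+B)/2,np.linalg.norm(A-B)
E
python3 - <<'E'
from h import *
for n in("scene","top","wrist"):
    d=shot(n,n+"0"); print(n,np.round(d["cam_to_world"],3).tolist(),np.round(d["mtx"],1).tolist(),d["k1"])
print(ctrl.get_state())
E
```

```text
scene [[-0.909, 0.19, -0.372, 48.713], [-0.417, -0.437, 0.797, 1129.594], [-0.011, 0.879, 0.476, 716.447], [0.0, 0.0, 0.0, 1.0]] [[384.1, 0.0, 253.8], [0.0, 384.1, 190.1], [0.0, 0.0, 1.0]] -0.06830834730515507
top [[0.015, 0.99, -0.139, 303.262], [-1.0, 0.013, -0.014, 94.515], [-0.012, 0.139, 0.99, 1650.415], [0.0, 0.0, 0.0, 1.0]] [[467.0, 0.0, 259.6], [0.0, 467.0, 191.9], [0.0, 0.0, 1.0]] -0.03237779411631712
wrist [[0.451, 0.855, 0.254, 376.445], [-0.892, 0.433, 0.128, -566.036], [-0.0, -0.285, 0.959, 384.786], [0.0, 0.0, 0.0, 1.0]] [[272.0, 0.0, 255.9], [0.0, 272.0, 192.6], [0.0, 0.0, 1.0]] -0.06257381110226158
{'time': 0.15, 'joint_positions': array([-1.13979477e+00,  1.16369414e-01,  1.44213044e+00, -3.14648523e-05,
        1.58399899e+00, -3.78023404e-02]), 'joint_velocities': array([-0.00042272, -0.00142371, -0.00371931,  0.00098625, -0.00040657,
        0.00243487]), 'joint_torque': array([-2.51018594e-05, -7.21766281e+01, -6.22950697e+01,  7.79575459e-02,
        2.25486240e-02, -4.90848697e-05]), 'tool_pos': array([ 304.89175908, -602.03373462,  218.06750954]), 'ee_rot': array([-3.05482252e+00, -7.29464886e-01,  3.26424607e-04]), 'ft_force': array([-0.42459992, -0.1766782 , -0.06587697]), 'ft_torque': array([-0.01604276, -0.02475907,  0.06526566]), 'gripper_width': 0.9999126819530786}
```

View pics/scene0.png

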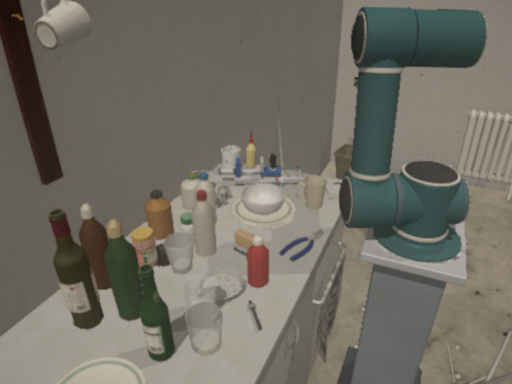

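View pics/top0.png

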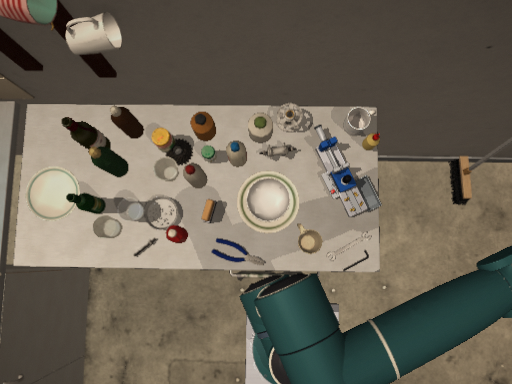

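View pics/wrist0.png

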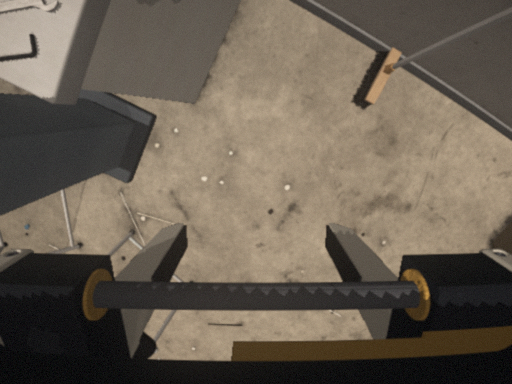

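Run:
```python
from h import *
im=cv2.imread("pics/top0.png")
cv2.imwrite("pics/t_fix.png",cv2.resize(im[110:270,260:390],None,fx=4.5,fy=3.7*4.5/4.5,interpolation=cv2.INTER_CUBIC)) if 0 else cv2.imwrite("pics/t_fix.png",cv2.resize(im[110:230,290:390],None,fx=5,fy=5,interpolation=cv2.INTER_CUBIC))
cv2.imwrite("pics/t_scr.png",cv2.resize(im[130:250,140:290],None,fx=5,fy=5,interpolation=cv2.INTER_CUBIC))
im=cv2.imread("pics/scene0.png")
cv2.imwrite("pics/s_all.png",cv2.resize(im[130:290,180:340],None,fx=3.7,fy=3.7,interpolation=cv2.INTER_CUBIC))
d=load("top0")
for n,p in dict(scr=(208,210),tl=(23,104),tr=(378,107),br=(380,270),bl=(14,265),fixfar=(320,130),fixnear=(358,213)).items(): print(n,onz(d,*p,0).round())
```

```text
scr [468. 300.   0.]
tl [ 854. 1003.    0.]
tr [ 855. -312.    0.]
br [ 265. -307.    0.]
bl [262. 985.   0.]
fixfar [765. -99.   0.]
fixnear [ 464. -233.    0.]
```

View pics/t_fix.png

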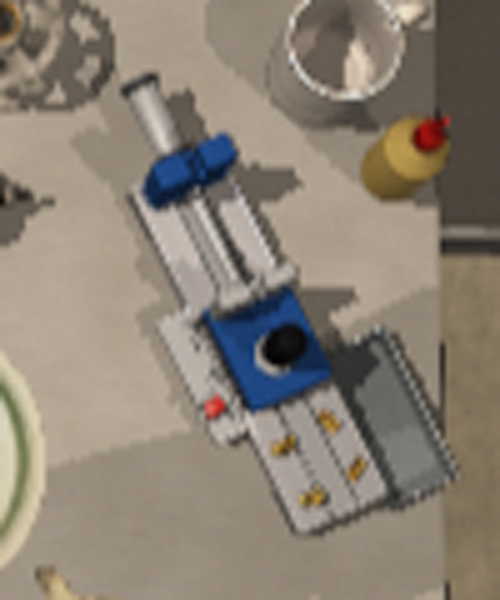

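View pics/t_scr.png

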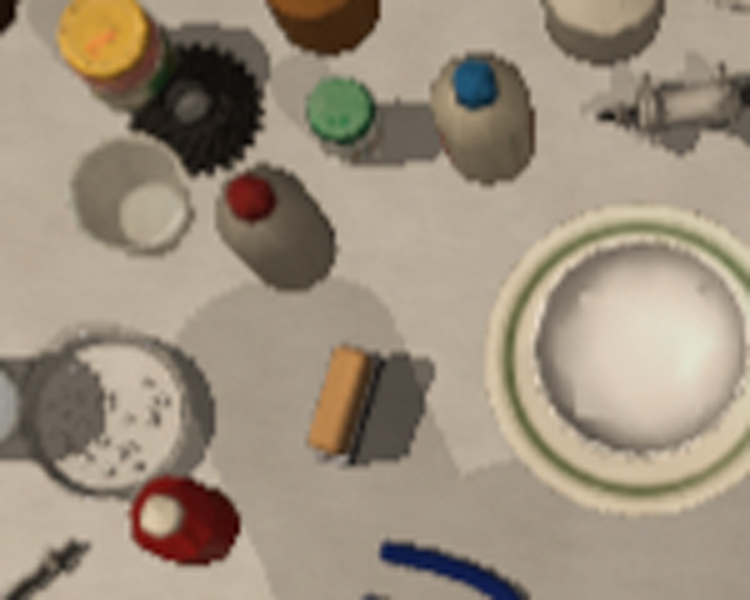

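View pics/s_all.png

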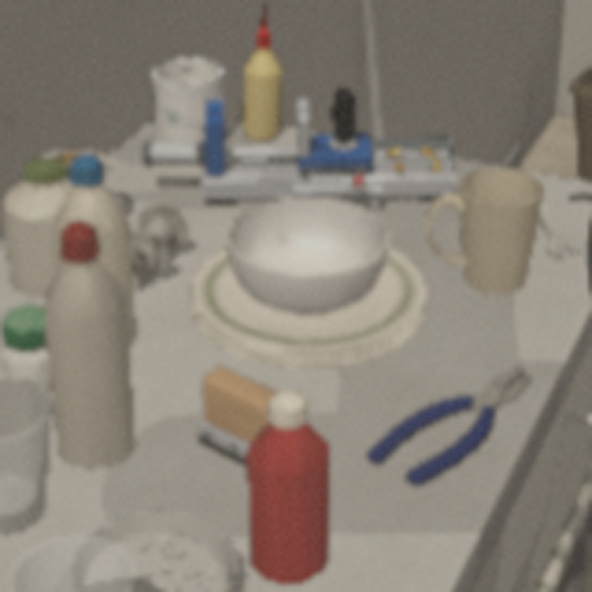

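Run:
```python
from h import *
d=load("top0")
im=d["image"]; hsv=cv2.cvtColor(im,cv2.COLOR_RGB2HSV)
m=cv2.inRange(hsv,(8,90,120),(22,255,255)); m[:, :190]=0; m[:,225:]=0; m[:195]=0;m[230:]=0
c=max(cv2.findContours(m,0,2)[0],key=cv2.contourArea); b=cv2.boxPoints(cv2.minAreaRect(c)); 
W=np.array([onz(d,*p,68) for p in b]); print(W.round(), W.mean(0).round())
f=lambda x,y,z: onz(d,290+x/5,110+y/5,z)
n=(f(295,527,30)+f(388,492,30))/2
print("near L,R,farL",f(295,527,30),f(388,492,30),f(132,192,30))
a=f(132,192,30)-f(295,527,30); print(np.degrees(np.arctan2(a[1],a[0])),np.linalg.norm(a))
T=R.from_rotvec(ctrl.get_state()['ee_rot']).as_matrix(); print(T.round(3))
print("wristcam in tool", (T.T@(d2:=load("wrist0"))["T"][:3,:3]).round(3).tolist(), T.T@(d2["T"][:3,3]-ctrl.get_state()['tool_pos']))
for nm,p,z in [("handle",(290,338),119),("clip",(214,408),41),("oil",(432,135),165)]: print(nm,f(*p,z).round())
for p in [(328,420),(284,445),(357,467),(314,497)]: print(f(*p,34).round())
```

```text
[[431. 316.  68.]
 [501. 297.  68.]
 [495. 276.  68.]
 [425. 295.  68.]] [463. 296.  68.]
near L,R,farL [ 452.31329204 -195.25980031   30.        ] [ 477.60892842 -260.36160435   30.        ] [689.23769023 -82.54651004  30.        ]
25.442080422751296 262.368931580285
[[ 0.892  0.452 -0.   ]
 [ 0.452 -0.892  0.001]
 [ 0.    -0.001 -1.   ]]
wristcam in tool [[-0.001, 0.959, 0.285], [1.0, 0.001, -0.001], [-0.001, 0.285, -0.959]] [ 8.00985475e+01  6.39024203e-02 -1.66717956e+02]
handle [ 570. -178.  119.]
clip [ 534. -138.   41.]
oil [ 698. -264.  165.]
[ 527. -218.   34.]
[ 509. -188.   34.]
[ 494. -238.   34.]
[ 473. -208.   34.]
```

>>> drive_tool(
  moves=[
    {"travel": [40,-28,-8]},
    {"travel": [80,-56,-16]},
    {"travel": [121,-84,-24]},
    {"travel": [161,-112,-32]},
    {"travel": [202,-140,-40]},
    {"travel": [242,-168,-48]},
    {"travel": [283,-196,-56]},
    {"travel": [330,-228,-65]},
  ],
)

```text
schema error: expected keys travel, roll
```

>>> drive_tool(
  moves=[
    {"travel": [40,-28,0]},
    {"travel": [40,-28,0]},
    {"travel": [40,-28,0]},
    {"travel": [40,-28,0]},
    {"travel": [40,-28,0]},
    {"travel": [40,-28,0]},
    {"travel": [40,-28,0]},
    {"travel": [40,-28,0]},
  ],
)

```text
schema error: expected keys travel, roll
```

Run:
```python
from h import *
shot("wrist","w1"); shot("top","top1")
im=cv2.imread("pics/w1.png"); cv2.imwrite("pics/w1b.png",cv2.resize(im,None,fx=1.56,fy=1.56,interpolation=cv2.INTER_CUBIC))
```

```text
(no output)
```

View pics/w1b.png

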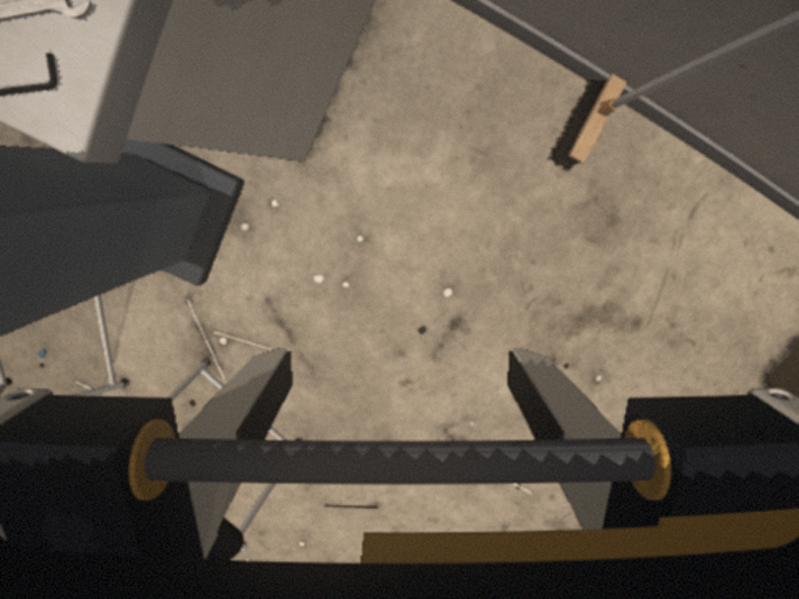

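>>> drive_tool(
  moves=[
    {"travel": [40,-28,-8],"roll": 0},
    {"travel": [80,-56,-16],"roll": 0},
    {"travel": [121,-84,-24],"roll": 0},
    {"travel": [161,-112,-32],"roll": 0},
    {"travel": [202,-140,-40],"roll": 0},
    {"travel": [242,-168,-48],"roll": 0},
    {"travel": [283,-196,-56],"roll": 0},
    {"travel": [330,-228,-65],"roll": 0},
  ],
)

```text
time: 1.05
tool_pos: [493.1, -254.5, 282.7]
ee_rot: [-3.056, -0.729, -0.0]
ft_force: [0.9, -0.5, 0.5]
gripper_width: 0.998
```

>>> drive_tool(
  moves=[
    {"travel": [35,-25,0],"roll": 0},
    {"travel": [35,-25,0],"roll": 0},
    {"travel": [35,-25,0],"roll": 0},
    {"travel": [35,-25,0],"roll": 0},
    {"travel": [35,-25,0],"roll": 0},
    {"travel": [35,-25,0],"roll": 0},
    {"travel": [35,-25,0],"roll": 0},
    {"travel": [35,-25,0],"roll": 0},
  ],
)

```text
time: 1.85
tool_pos: [512.8, -216.8, 282.7]
ee_rot: [-3.056, -0.728, -0.0]
ft_force: [0.6, 0.3, -0.4]
gripper_width: 1.002
```

Run:
```python
from h import *
shot("wrist","w2"); print(ctrl.get_state())
im=cv2.imread("pics/w2.png"); cv2.imwrite("pics/w2b.png",cv2.resize(im,None,fx=1.56,fy=1.56,interpolation=cv2.INTER_CUBIC))
```

```text
{'time': 1.9, 'joint_positions': array([-4.45677360e-01, -1.51584917e-01,  1.60301452e+00,  3.11856080e-04,
        1.69014343e+00,  6.57008932e-01]), 'joint_velocities': array([ 0.00381971,  0.00102193, -0.0011453 ,  0.00024139,  0.00182313,
        0.00035621]), 'joint_torque': array([-1.84700056e-01, -4.99351144e+01, -6.27464890e+01,  6.73007313e-02,
       -3.63410893e-02, -2.94086101e-03]), 'tool_pos': array([ 512.87386622, -216.65344316,  282.71832432]), 'ee_rot': array([-3.05569800e+00, -7.28614074e-01, -3.29675111e-04]), 'ft_force': array([0.89405937, 0.14814216, 0.04874605]), 'ft_torque': array([-0.01531555,  0.04920803,  0.01405061]), 'gripper_width': 1.0014746562928867}
```

View pics/w2b.png

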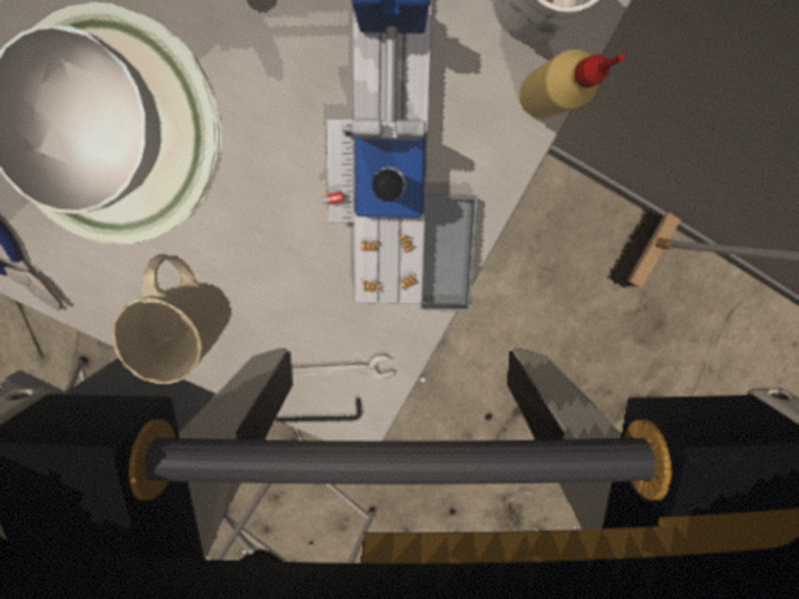

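Run:
```python
from h import *
im=cv2.imread("pics/w2.png")
cv2.imwrite("pics/w2c.png",cv2.resize(im[70:205,200:310],None,fx=4.4,fy=4.4,interpolation=cv2.INTER_CUBIC))
```

```text
(no output)
```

View pics/w2c.png

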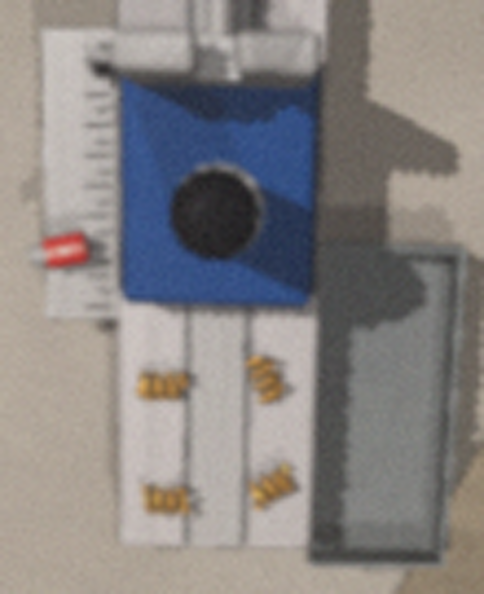

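Run:
```python
from h import *
d=load("w2")
f=lambda x,y,z: onz(d,200+(x+.5)/4.4-.5,70+(y+.5)/4.4-.5,z)
L=f(120,543,30);Rr=f(313,545,30);L2=f(120,320,30);
Lf=onz(d,354/1.56,30/1.56,30); Rf=onz(d,430.5/1.56,30/1.56,30)
print(L,Rr,L2,Lf,Rf, np.linalg.norm(L-Rr))
for a,b in((L,Lf),(Rr,Rf),(Rr,L)):
    v=b-a; print(np.degrees(np.arctan2(v[1],v[0])),np.linalg.norm(v))
# fixture guess
yaw=np.radians(27)
x=np.array([np.cos(yaw),np.sin(yaw),0]);y=np.array([-x[1],x[0],0])
O=(L+Rr)/2+170*x; O[2]=0; print("O",O)
for n,p,z in [("handle",(215,210),119),("clip",(65,250),41),("ptr?",(102,65),37),("blk",(98,250),37),("platefar?",(190,35),98)]+[("chip",c,34) for c in((265,380),(162,385),(273,485),(167,498))]+[("tray",c,21) for c in((320,560),(440,560),(465,245))]:
    P=f(*p,z); q=P-O; print(n,P.round(1),round(q@x,1),round(q@y,1))
```

```text
[ 451.67722069 -195.73645286   30.        ] [ 482.81440457 -259.15555416   30.        ] [ 524.94082247 -161.39934216   30.        ] [678.87475347 -88.44247891  30.        ] [ 709.41091635 -149.10241113   30.        ] 70.6505953872867
25.279011019405505 251.25826504162728
25.904867215699394 251.9080654532059
116.14987731115437 70.6505953872867
O [ 618.71692174 -150.26761855    0.        ]
handle [ 575.4 -175.8  119. ] -50.1 -3.1
clip [ 539.3 -135.6   41. ] -64.1 49.2
ptr? [ 597.9 -121.3   37. ] -5.4 35.3
blk [ 543.8 -145.1   37. ] -64.4 38.6
platefar? [ 613.8 -148.4   98. ] -3.5 3.9
chip [ 529.4 -215.6   34. ] -109.2 -17.7
chip [ 511.7 -184.3   34. ] -110.8 18.3
chip [ 497.2 -235.3   34. ] -146.9 -20.5
chip [ 475.8 -203.5   34. ] -151.5 17.4
tray [ 476.6 -265.9   21. ] -179.1 -38.5
tray [ 496.9 -306.2   21. ] -179.3 -83.7
tray [ 601.7 -257.5   21. ] -63.8 -87.9
```

>>> drive_tool(
  moves=[
    {"travel": [17,-44,-3],"roll": 0.09},
    {"travel": [34,-88,-6],"roll": 0.18},
    {"travel": [52,-132,-9],"roll": 0.27},
    {"travel": [69,-176,-12],"roll": 0.36},
    {"travel": [86,-221,-15],"roll": 0.45},
    {"travel": [103,-265,-18],"roll": 0.54},
    {"travel": [121,-310,-20],"roll": 0.63},
    {"travel": [139,-356,-20],"roll": 0.73},
  ],
)

```text
time: 2.7
tool_pos: [475.7, 165.6, 303.4]
ee_rot: [-3.113, 0.416, -0.002]
ft_force: [1.3, -0.5, 0.1]
gripper_width: 0.998
```

```bash
cat >> h.py <<'E'
def rel(P):
    s=ctrl.get_state(); T=R.from_rotvec(s['ee_rot']).as_matrix(); 
    print("yaw",np.degrees(np.arctan2(T[1,0],T[0,0])).round(2),"pos",s['tool_pos'].round(1),"dtool",(T.T@(np.array(P)-s['tool_pos'])).round(1),"F",s['ft_force'].round(1),"w",s['gripper_width'],"t",s['time'])
E
python3 - <<'E'
from h import *
rel([463,296,300])
d=load("top0")
g=lambda x,y,z: onz(d,140+x/5,130+y/5,z).round()
print("white",g(250,198,180),g(300,260,0),"green",g(340,108,90),"redbottle",g(160,515,150),g(195,540,0),"dish",g(140,410,20),"glass",g(130,190,80))
E
```

```text
yaw -15.23 pos [475.7 165.6 303.4] dtool [ -46.5 -122.5    3.5] F [ 1.3 -0.5  0.1] w 0.9975032858348603 t 2.7
white [579. 339. 180.] [568. 331.   0.] green [659. 295.  90.] redbottle [377. 395. 150.] [367. 399.   0.] dish [457. 438.  20.] glass [602. 439.  80.]
```

>>> drive_tool(
  moves=[
    {"travel": [-14,-40,0],"roll": 0},
    {"travel": [-30,-80,0],"roll": 0},
    {"travel": [-46,-122,3],"roll": 0},
    {"travel": [-46,-122,3],"roll": 0},
    {"travel": [-46,-122,3],"roll": 0},
    {"travel": [-46,-122,3],"roll": 0},
    {"travel": [-46,-122,3],"roll": 0},
    {"travel": [-46,-122,3],"roll": 0},
  ],
)

```text
time: 3.5
tool_pos: [463.7, 294.5, 300.8]
ee_rot: [-3.113, 0.418, -0.003]
ft_force: [0.8, 0.6, 0.9]
gripper_width: 1.001
```

Run:
```python
from h import *
shot("wrist","w3"); rel([463,296,300])
im=cv2.imread("pics/w3.png"); cv2.imwrite("pics/w3b.png",cv2.resize(im,None,fx=1.56,fy=1.56,interpolation=cv2.INTER_CUBIC))
cv2.imwrite("pics/w3c.png",cv2.resize(im[120:240,190:320],None,fx=5,fy=5,interpolation=cv2.INTER_CUBIC))
```

```text
yaw -15.3 pos [463.7 294.6 300.7] dtool [-1.  -1.2  0.7] F [-0.2 -1.3 -0.1] w 0.9997848047949792 t 3.55
```

View pics/w3b.png

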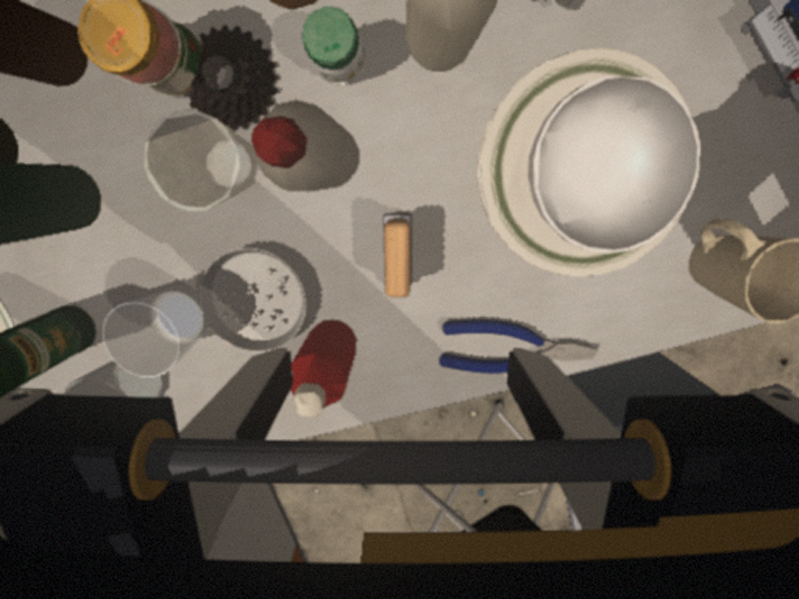

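View pics/w3c.png

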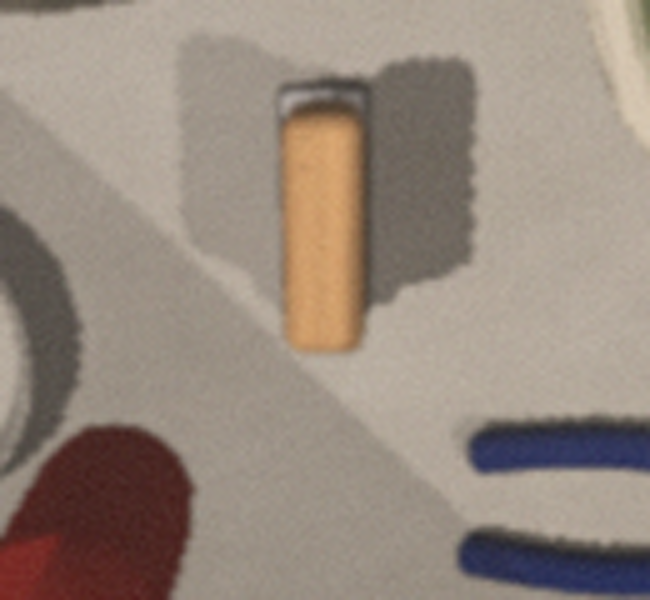

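Run:
```python
from h import *
d=load("w3")
f=lambda x,y,z: onz(d,190+(x+.5)/5-.5,120+(y+.5)/5-.5,z)
a=f(323,112,68);b=f(325,350,68);print(a,b,np.linalg.norm(a-b),np.degrees(np.arctan2(*(a-b)[[1,0]])));c=(a+b)/2
print(np.linalg.norm(f(285,230,68)-f(362,230,68)))
g=f(324,86,20); print("shoe far edge",g)
rel([c[0],c[1],30])
```

```text
[501.7935605  286.98216712  68.        ] [432.24789925 305.55205388  68.        ] 71.98221789178136 -14.950165479193375
22.933122504434447
shoe far edge [505.11738913 286.01832262  20.        ]
yaw -15.3 pos [463.7 294.6 300.7] dtool [  2.4  -2.2 270.7] F [-0.2 -1.3 -0.1] w 0.9997848047949792 t 3.55
```

>>> drive_tool(
  moves=[
    {"travel": [2,-2,45],"roll": -0.006},
    {"travel": [2,-2,93],"roll": -0.006},
    {"travel": [2,-2,140],"roll": -0.006},
    {"travel": [2,-2,187],"roll": -0.006},
    {"travel": [2,-2,230],"roll": -0.006},
    {"travel": [2,-2,258],"roll": -0.006},
    {"travel": [2,-2,270],"roll": -0.006},
    {"travel": [2,-2,270],"roll": -0.006},
  ],
)

```text
time: 4.35
tool_pos: [466.2, 295.6, 29.8]
ee_rot: [3.115, -0.41, 0.0]
ft_force: [0.6, -0.2, -0.1]
gripper_width: 0.999
```

>>> drive_tool(
  moves=[
    {"travel": [0,0,0],"roll": 0},
    {"travel": [0,0,0],"roll": 0},
    {"travel": [0,0,0],"roll": 0},
    {"travel": [0,0,0],"roll": 0},
    {"travel": [0,0,0],"roll": 0},
    {"travel": [0,0,0],"roll": 0},
    {"travel": [0,0,0],"roll": 0},
    {"travel": [0,0,0],"roll": 0},
  ],
  jaw=-1,
  grip_force=25,
)

```text
time: 5.15
tool_pos: [466.2, 295.6, 29.8]
ee_rot: [3.114, -0.41, -0.0]
ft_force: [0.3, 0.6, -0.2]
gripper_width: 0.361
```

>>> drive_tool(
  moves=[
    {"travel": [0,0,0],"roll": 0},
    {"travel": [0,0,0],"roll": 0},
    {"travel": [0,0,0],"roll": 0},
    {"travel": [0,0,0],"roll": 0},
    {"travel": [0,0,-10],"roll": 0},
    {"travel": [0,0,-40],"roll": 0},
    {"travel": [0,0,-80],"roll": 0},
    {"travel": [0,0,-110],"roll": 0},
  ],
)

```text
time: 5.95
tool_pos: [466.3, 295.7, 142.7]
ee_rot: [-3.114, 0.41, -0.002]
ft_force: [0.3, -0.1, -1.7]
gripper_width: 0.265
```

Run:
```python
from h import *
shot("wrist","w4"); 
import numpy as np
O=np.array([620.6,-154.0,0]);y=np.radians(25.6);x=np.array([np.cos(y),np.sin(y),0]);yy=np.array([-x[1],x[0],0])
P=O-130*x+70*yy+np.array([0,0,180]);print(P); rel(P)
im=cv2.imread("pics/w4.png"); cv2.imwrite("pics/w4b.png",im)
```

```text
[ 473.11576915 -147.0428705   180.        ]
yaw -14.98 pos [467.7 296.5 147.7] dtool [120.1 426.9 -33.6] F [1.2 0.5 4.7] w 0.2688694873566458 t 6.0
```

View pics/w4b.png

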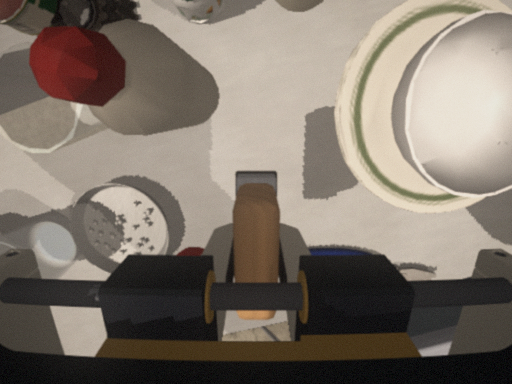

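>>> drive_tool(
  moves=[
    {"travel": [0,0,-42],"roll": 0},
    {"travel": [12,43,-42],"roll": -0.1},
    {"travel": [24,86,-42],"roll": -0.2},
    {"travel": [36,129,-42],"roll": -0.3},
    {"travel": [48,172,-42],"roll": -0.4},
    {"travel": [61,216,-42],"roll": -0.5},
    {"travel": [73,260,-42],"roll": -0.6},
    {"travel": [86,304,-42],"roll": -0.708},
  ],
)

```text
time: 6.8
tool_pos: [471.4, -21.3, 189.4]
ee_rot: [-3.061, -0.702, -0.011]
ft_force: [1.3, 0.4, -2.3]
gripper_width: 0.263
```

Run:
```python
from h import *
rel([473.1,-147.0,190])
```

```text
yaw 25.83 pos [471.4 -21.3 189.4] dtool [-53.2 113.9  -1. ] F [ 1.3  0.4 -2.3] w 0.2630164186330588 t 6.8
```

>>> drive_tool(
  moves=[
    {"travel": [-17,38,0],"roll": 0},
    {"travel": [-35,76,0],"roll": 0.002},
    {"travel": [-53,114,0],"roll": 0.004},
    {"travel": [-53,114,0],"roll": 0.004},
    {"travel": [-53,114,0],"roll": 0.004},
    {"travel": [-53,114,0],"roll": 0.004},
    {"travel": [-53,114,0],"roll": 0.004},
    {"travel": [-53,114,0],"roll": 0.004},
  ],
)

```text
time: 7.6
tool_pos: [473.5, -146.1, 189.2]
ee_rot: [-3.062, -0.698, -0.012]
ft_force: [0.4, -0.4, -0.7]
gripper_width: 0.267
```

Run:
```python
from h import *
shot("wrist","w5"); shot("scene","s5"); shot("top","t5")
rel([473.1,-147.0,62])
im=cv2.imread("pics/w5.png"); cv2.imwrite("pics/w5b.png",cv2.resize(im,None,fx=1.56,fy=1.56,interpolation=cv2.INTER_CUBIC))
im=cv2.imread("pics/t5.png"); cv2.imwrite("pics/t5b.png",cv2.resize(im[110:230,290:390],None,fx=5,fy=5,interpolation=cv2.INTER_CUBIC))
im=cv2.imread("pics/s5.png"); cv2.imwrite("pics/s5b.png",cv2.resize(im[110:210,210:350],None,fx=5,fy=5,interpolation=cv2.INTER_CUBIC))
```

```text
yaw 25.65 pos [ 473.4 -146.5  189.1] dtool [ -1.5   0.3 127.1] F [-0.2  0.3 -1.4] w 0.2668827968458827 t 7.75
```

View pics/w5b.png

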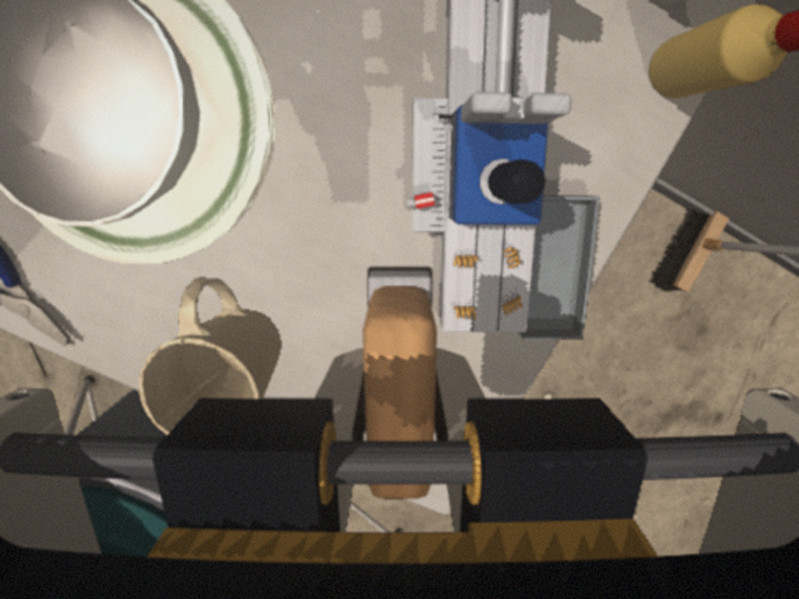

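View pics/t5b.png

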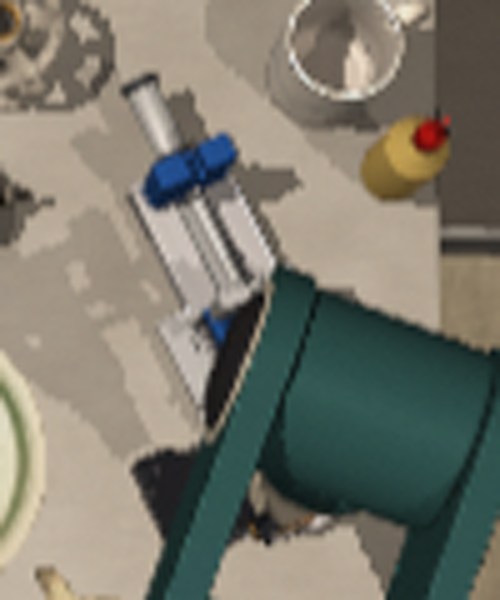

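View pics/s5b.png

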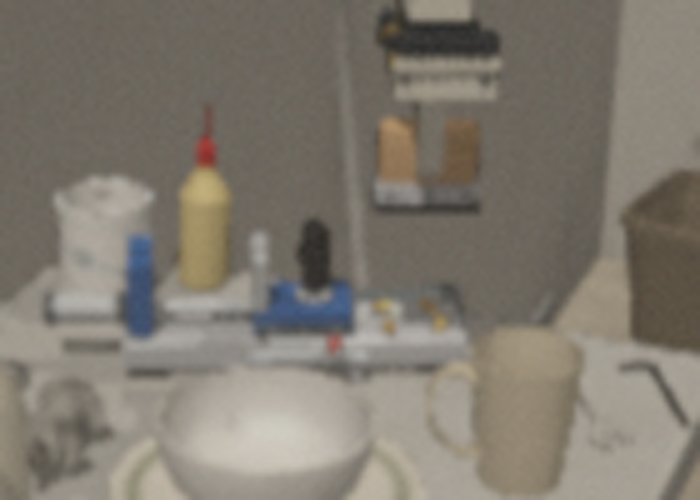

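Run:
```python
from h import *
im=cv2.imread("pics/w5.png")
cv2.imwrite("pics/w5c.png",cv2.resize(im[55:220,255:390],None,fx=4.4,fy=3.6*4.4/3.6,interpolation=cv2.INTER_CUBIC)[:600] if 0 else cv2.resize(im[55:220,255:390],None,fx=3.6,fy=3.6,interpolation=cv2.INTER_CUBIC))
```

```text
(no output)
```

View pics/w5c.png

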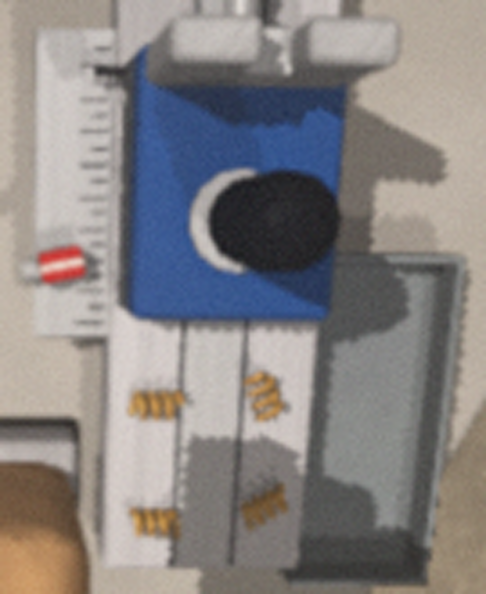

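Run:
```python
from h import *
d5=load("w5");d2=load("w2")
f5=lambda x,y: (255+(x+.5)/3.6-.5,55+(y+.5)/3.6-.5)
f2=lambda x,y: (200+(x+.5)/4.4-.5,70+(y+.5)/4.4-.5)
def P5(x,y,z): return onz(d5,*f5(x,y),z)
L=P5(105,563,30);Rr=P5(300,566,30);L2=P5(113,345,30)
Lf=onz(d5,449/1.56,5/1.56,30);Rf=onz(d5,551/1.56,30/1.56,30)
print(L,Rr,np.linalg.norm(L-Rr))
for a,b in((L,Lf),(Rr,Rf),(Rr,L),(L,L2)):
    v=b-a; print(np.degrees(np.arctan2(v[1],v[0])),np.linalg.norm(v))
yaw=np.radians(25.6)
x=np.array([np.cos(yaw),np.sin(yaw),0]);y=np.array([-x[1],x[0],0])
O=(L+Rr)/2+170*x; O[2]=0; print("O",O); O=np.array([620.6,-154.0,0])
for n,a,b in [("ptr",(100,65),(98,70)),("clipinner",(84,248),(84,263)),("clipmid",(65,250),(62,265)),("chipC",(265,380),(265,397)),("chip",(162,385),(157,404)),("chip",(273,485),(265,505)),("chip",(167,498),(155,521)),("nearL",(120,543),(105,563)),("nearR",(313,545),(300,566)),("handle",(215,210),(275,220))]:
    P,e=tri(d2,f2(*a),d5,f5(*b)); q=P-O; print(n,P.round(1),"err",round(e,1),"fix",round(q@x,1),round(q@y,1),round(q[2],1))
for n,a,z in [("ptr",(98,70),37),("clipin",(84,263),41),("clipout",(42,268),41)]:
    q=P5(*a,z)-O; print(n,(q@x).round(1),(q@y).round(1))
```

```text
[ 453.07602553 -195.82487409   30.        ] [ 482.12354391 -259.29934852   30.        ] 69.80520917229867
26.006689935626145 235.48545416554214
25.51078758766679 222.25150668809027
114.59002576543702 69.80520917229867
25.27379405169612 77.04496094641007
O [ 620.91131421 -154.10753401    0.        ]
ptr [ 597.8 -119.4   27.3] err 0.3 fix -5.6 41.1 27.3
clipinner [ 542.6 -141.1   41.1] err 0.3 fix -64.8 45.4 41.1
clipmid [ 538.9 -135.3   38.4] err 0.1 fix -65.6 52.1 38.4
chipC [ 529.9 -215.3   36.8] err 0.1 fix -108.3 -16.1 36.8
chip [ 512.1 -184.3   35.8] err 0.1 fix -111.0 19.6 35.8
chip [ 496.9 -235.4   33. ] err 0.1 fix -146.7 -20.0 33.0
chip [ 475.3 -203.6   32.9] err 0.3 fix -152.5 18.0 32.9
nearL [ 452.8 -195.6   31.6] err 1.3 fix -169.2 35.0 31.6
nearR [ 482.4 -259.3   29.9] err 0.7 fix -170.1 -35.2 29.9
handle [ 574.5 -175.5   95.7] err 0.6 fix -50.9 0.5 95.7
ptr -7.1 41.9
clipin -64.9 45.4
clipout -66.5 58.6
```

>>> drive_tool(
  moves=[
    {"travel": [-1,0,45],"roll": 0},
    {"travel": [-1,0,88],"roll": 0},
    {"travel": [-1,0,115],"roll": 0},
    {"travel": [-1,0,128],"roll": 0},
    {"travel": [-1,0,128],"roll": 0},
    {"travel": [-1,0,128],"roll": 0},
    {"travel": [-1,8,128],"roll": 0},
    {"travel": [-1,16,128],"roll": 0},
  ],
)

```text
time: 8.55
tool_pos: [481.3, -161.8, 62.6]
ee_rot: [3.063, 0.698, 0.015]
ft_force: [-0.4, 1.0, -1.0]
gripper_width: 0.267
```

```bash
cat >> h.py <<'E'
YAW=np.radians(25.6);O=np.array([620.7,-154.0,0]);fx=np.array([np.cos(YAW),np.sin(YAW),0]);fy=np.array([-fx[1],fx[0],0])
def W(x,y,z): return O+x*fx+y*fy+np.array([0,0,z])
def F(P): q=np.array(P)-O; return np.array([q@fx,q@fy,q[2]]).round(1)
E
python3 - <<'E'
from h import *
print(F(ctrl.get_state()['tool_pos'])); rel(W(-130,-48,61))
shot("wrist","w6")
E
```

```text
[-129.    53.2   62.6]
yaw 25.67 pos [ 481.3 -161.8   62.6] dtool [ -1.1 101.2   1.8] F [-0.4  1.  -1. ] w 0.2666931318652525 t 8.55
```

View pics/w6.png

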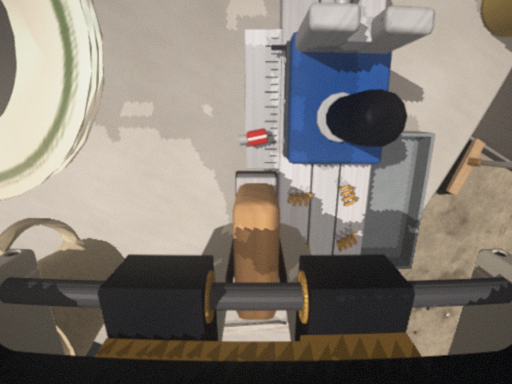

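>>> drive_tool(
  moves=[
    {"travel": [-1,6,2],"roll": 0},
    {"travel": [-1,14,2],"roll": 0},
    {"travel": [-1,22,2],"roll": 0},
    {"travel": [-1,30,2],"roll": 0},
    {"travel": [-1,38,2],"roll": 0},
    {"travel": [-1,46,2],"roll": 0},
    {"travel": [-1,54,2],"roll": 0},
    {"travel": [-1,62,2],"roll": 0},
  ],
)

```text
time: 9.4
tool_pos: [507.8, -219.6, 60.4]
ee_rot: [3.063, 0.697, 0.014]
ft_force: [0.1, 0.2, -1.7]
gripper_width: 0.271
```

Run:
```python
from h import *
print(F(ctrl.get_state()['tool_pos'])); rel(W(-130,-48,61))
shot("wrist","w7");
```

```text
[-130.1  -10.4   60.4]
yaw 25.65 pos [ 507.8 -219.6   60.4] dtool [ 0.1 37.6 -0.5] F [ 0.1  0.2 -1.7] w 0.27078885053306095 t 9.4
```

View pics/w7.png

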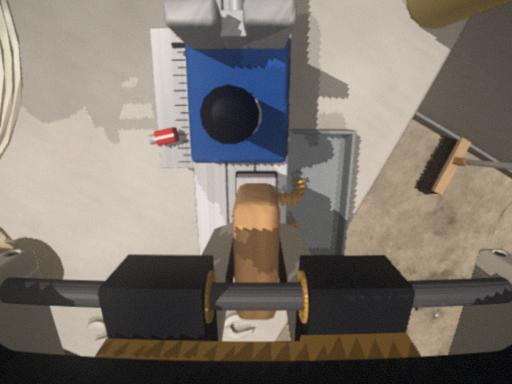

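>>> drive_tool(
  moves=[
    {"travel": [0,6,0],"roll": 0},
    {"travel": [0,12,0],"roll": 0},
    {"travel": [0,18,0],"roll": 0},
    {"travel": [0,24,0],"roll": 0},
    {"travel": [0,30,0],"roll": 0},
    {"travel": [0,35,0],"roll": 0},
    {"travel": [0,35,0],"roll": 0},
    {"travel": [0,35,0],"roll": 0},
  ],
)

```text
time: 10.25
tool_pos: [523.3, -251.9, 60.5]
ee_rot: [3.063, 0.697, 0.014]
ft_force: [0.1, 0.3, -1.4]
gripper_width: 0.265
```

Run:
```python
from h import *
print(F(ctrl.get_state()['tool_pos']));
shot("wrist","w8");
```

```text
[-130.2  -46.2   60.5]
```

View pics/w8.png

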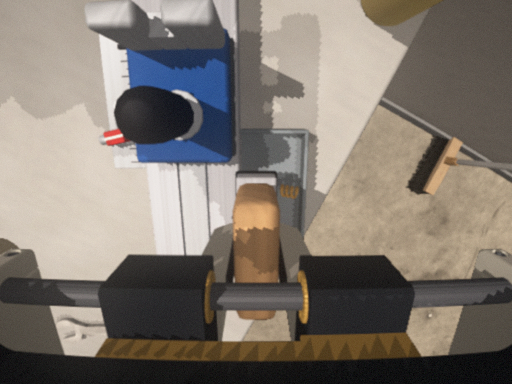

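>>> drive_tool(
  moves=[
    {"travel": [0,0,-30],"roll": 0},
    {"travel": [0,0,-78],"roll": 0},
    {"travel": [0,0,-126],"roll": 0},
    {"travel": [0,-45,-160],"roll": 0},
    {"travel": [0,-90,-160],"roll": 0},
    {"travel": [0,-135,-160],"roll": 0},
    {"travel": [0,-150,-160],"roll": 0},
    {"travel": [0,-150,-160],"roll": 0},
  ],
)

```text
time: 11.1
tool_pos: [456.4, -115.3, 220.7]
ee_rot: [3.061, 0.7, 0.016]
ft_force: [1.2, 0.7, -2.7]
gripper_width: 0.267
```

Run:
```python
from h import *
print(F(ctrl.get_state()['tool_pos']));
shot("wrist","w9");
im=cv2.imread("pics/w9.png"); cv2.imwrite("pics/w9b.png",cv2.resize(im,None,fx=1.56,fy=1.56,interpolation=cv2.INTER_CUBIC))
d=load("top0"); print("mug",F(onz(d,309,241,95)),"plate ctr",F(onz(d,268,201,20)), "plate right edge",F(onz(d,299,201,20)))
```

```text
[-131.4  105.9  220.7]
mug [-190.7  206.4   95. ] plate ctr [ -4.6 269.3  20. ] plate right edge [-50.3 170.4  20. ]
```

View pics/w9b.png

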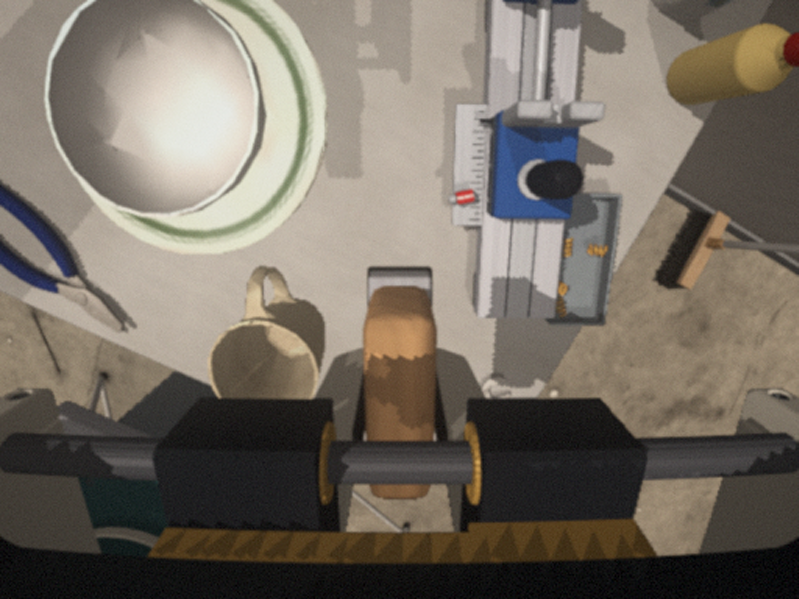

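Run:
```python
from h import *
im=cv2.imread("pics/w9.png"); cv2.imwrite("pics/w9c.png",cv2.resize(im[110:215,290:405],None,fx=5.5,fy=5.5,interpolation=cv2.INTER_CUBIC))
```

```text
(no output)
```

View pics/w9c.png

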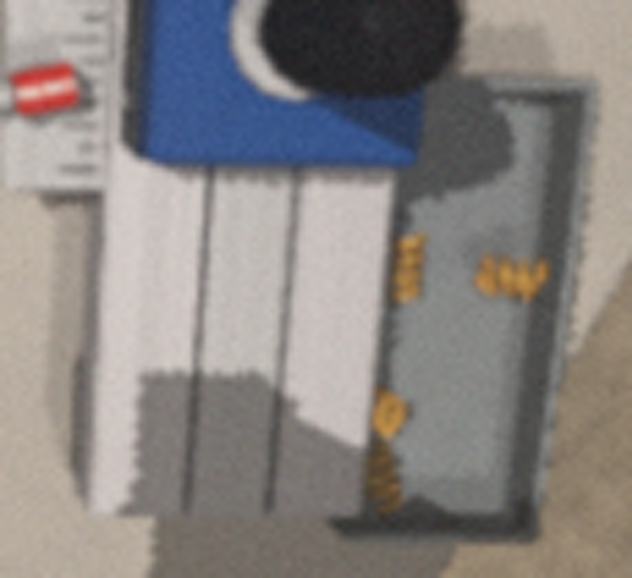

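Run:
```python
from h import *
d=load("w9")
for p in ((408,268),(512,278),(388,412),(383,475)):
    u=290+(p[0]+.5)/5.5-.5;v=110+(p[1]+.5)/5.5-.5
    print([F(onz(d,u,v,z)) for z in (9,25,34)])
```

```text
[array([-110.8,  -48.1,    9. ]), array([-108.4,  -41.6,   25. ]), array([-107. ,  -37.9,   34. ])]
[array([-113.2,  -76. ,    9. ]), array([-110.7,  -68.3,   25. ]), array([-109.2,  -64. ,   34. ])]
[array([-149.1,  -46.9,    9. ]), array([-145.1,  -40.4,   25. ]), array([-142.8,  -36.7,   34. ])]
[array([-166.5,  -47.4,    9. ]), array([-161.7,  -40.9,   25. ]), array([-159. ,  -37.2,   34. ])]
```

>>> drive_tool(
  moves=[
    {"travel": [21,-4,0],"roll": -0.14},
    {"travel": [21,-4,0],"roll": -0.28},
    {"travel": [21,-4,0],"roll": -0.42},
    {"travel": [21,-4,0],"roll": -0.56},
    {"travel": [21,-4,0],"roll": -0.7},
    {"travel": [21,-4,0],"roll": -0.84},
    {"travel": [21,-4,0],"roll": -0.98},
    {"travel": [21,-4,0],"roll": -1.12},
  ],
)

```text
time: 11.95
tool_pos: [474.6, -104.8, 220.2]
ee_rot: [2.214, 2.22, 0.011]
ft_force: [0.9, 0.1, -2.0]
gripper_width: 0.265
```

Run:
```python
from h import *
print(F(ctrl.get_state()['tool_pos'])); rel(W(-110,110,31))
```

```text
[-110.5  107.5  220.2]
yaw 90.16 pos [ 474.6 -104.8  220.2] dtool [  2.3  -2.4 189.2] F [ 0.9  0.1 -2. ] w 0.26497623561316985 t 11.95
```

>>> drive_tool(
  moves=[
    {"travel": [2,-2,30],"roll": -0.14},
    {"travel": [2,-2,60],"roll": -0.28},
    {"travel": [2,-2,90],"roll": -0.42},
    {"travel": [2,-2,125],"roll": -0.444},
    {"travel": [2,-2,155],"roll": -0.444},
    {"travel": [2,-2,178],"roll": -0.444},
    {"travel": [2,-2,188],"roll": -0.444},
    {"travel": [2,-2,190],"roll": -0.444},
  ],
)

```text
time: 12.75
tool_pos: [474.5, -103.4, 29.5]
ee_rot: [1.672, 2.653, 0.008]
ft_force: [0.2, 0.3, -0.8]
gripper_width: 0.268
```

Run:
```python
from h import *
print(F(ctrl.get_state()['tool_pos'])); rel(W(-110,110,30))
```

```text
[-110.   108.8   29.5]
yaw 115.55 pos [ 474.5 -103.4   29.5] dtool [ 1.2  0.  -0.5] F [ 0.2  0.3 -0.8] w 0.2682505797648097 t 12.75
```

>>> drive_tool(
  moves=[
    {"travel": [0,0,0],"roll": 0},
    {"travel": [0,0,0],"roll": 0},
    {"travel": [0,0,0],"roll": 0},
    {"travel": [0,0,0],"roll": 0},
    {"travel": [0,0,0],"roll": 0},
    {"travel": [0,0,0],"roll": 0},
    {"travel": [0,0,0],"roll": 0},
    {"travel": [0,0,0],"roll": 0},
  ],
  jaw=0.6,
)

```text
time: 13.55
tool_pos: [474.5, -103.4, 29.5]
ee_rot: [1.672, 2.653, 0.008]
ft_force: [-0.0, 0.9, -0.5]
gripper_width: 0.8
```

>>> drive_tool(
  moves=[
    {"travel": [0,0,-30],"roll": 0},
    {"travel": [0,0,-75],"roll": 0},
    {"travel": [0,0,-120],"roll": 0},
    {"travel": [0,0,-165],"roll": 0.14},
    {"travel": [0,0,-205],"roll": 0.28},
    {"travel": [0,0,-210],"roll": 0.42},
    {"travel": [0,0,-210],"roll": 0.56},
    {"travel": [0,0,-210],"roll": 0.7},
  ],
)

```text
time: 14.35
tool_pos: [472.9, -103.7, 239.9]
ee_rot: [2.487, 1.912, 0.011]
ft_force: [1.2, -0.0, -0.0]
gripper_width: 0.8
```

Run:
```python
from h import *
rel(W(-50,0,200)); shot("wrist","w10")
im=cv2.imread("pics/w10.png"); cv2.imwrite("pics/w10b.png",cv2.resize(im,None,fx=1.56,fy=1.56,interpolation=cv2.INTER_CUBIC))
```

```text
yaw 75.12 pos [ 472.9 -103.7  239.9] dtool [-43.3 117.4  40.7] F [ 1.2 -0.  -0. ] w 0.7995880284709277 t 14.35
```

View pics/w10b.png

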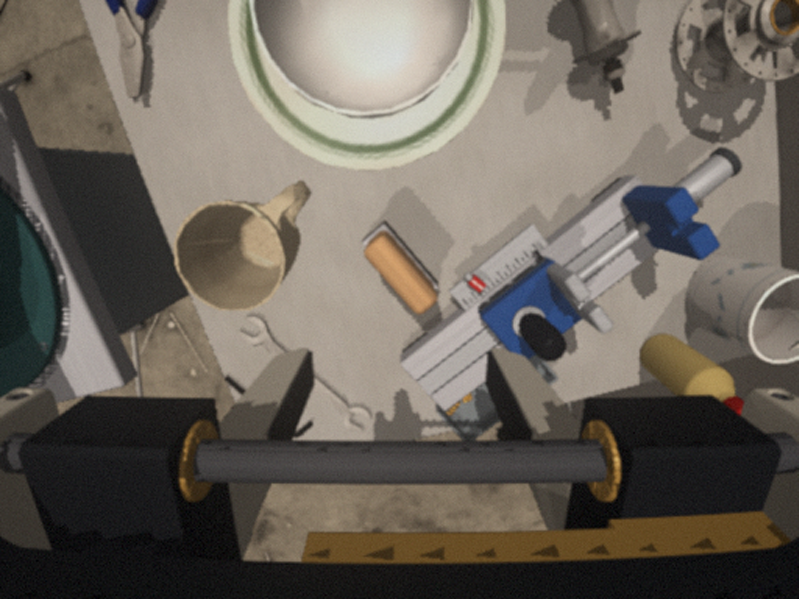

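>>> drive_tool(
  moves=[
    {"travel": [-15,39,13],"roll": 0.14},
    {"travel": [-30,78,27],"roll": 0.28},
    {"travel": [-43,117,40],"roll": 0.42},
    {"travel": [-43,117,40],"roll": 0.56},
    {"travel": [-43,117,40],"roll": 0.7},
    {"travel": [-43,117,40],"roll": 0.84},
    {"travel": [-43,117,40],"roll": 0.864},
    {"travel": [-43,117,40],"roll": 0.864},
  ],
)

```text
time: 15.2
tool_pos: [574.5, -176.1, 200.3]
ee_rot: [3.064, 0.689, 0.013]
ft_force: [0.3, -0.2, -0.7]
gripper_width: 0.801
```

Run:
```python
from h import *
rel(W(-50.3,0,75)); shot("wrist","w11")
im=cv2.imread("pics/w11.png"); cv2.imwrite("pics/w11b.png",cv2.resize(im,None,fx=1.56,fy=1.56,interpolation=cv2.INTER_CUBIC))
```

```text
yaw 25.34 pos [ 574.5 -176.1  200.3] dtool [ -0.   -0.3 125.3] F [ 0.3 -0.2 -0.7] w 0.8006528975887649 t 15.2
```

View pics/w11b.png

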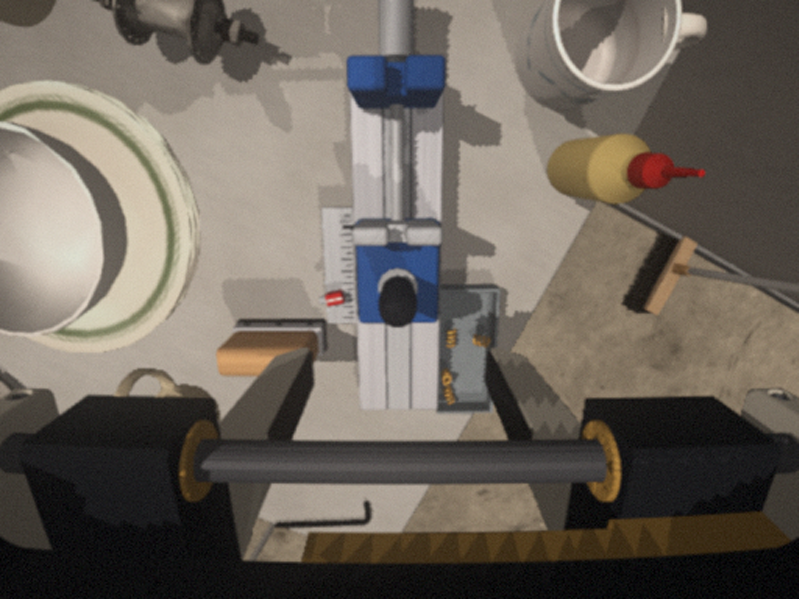

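>>> drive_tool(
  moves=[
    {"travel": [0,0,35],"roll": -0.004},
    {"travel": [0,0,75],"roll": -0.004},
    {"travel": [0,0,105],"roll": -0.004},
    {"travel": [0,0,120],"roll": -0.004},
    {"travel": [0,0,125],"roll": -0.004},
    {"travel": [0,0,125],"roll": -0.004},
    {"travel": [0,0,125],"roll": -0.004},
    {"travel": [0,0,125],"roll": -0.004},
  ],
)

```text
time: 16.05
tool_pos: [576.2, -176.2, 77.0]
ee_rot: [3.062, 0.696, 0.016]
ft_force: [-0.3, 1.1, -0.0]
gripper_width: 0.801
```

>>> drive_tool(
  moves=[
    {"travel": [0,0,0],"roll": 0},
    {"travel": [0,0,0],"roll": 0},
    {"travel": [0,0,0],"roll": 0},
    {"travel": [0,0,0],"roll": 0},
    {"travel": [0,0,0],"roll": 0},
    {"travel": [0,0,0],"roll": 0},
    {"travel": [0,0,0],"roll": 0},
    {"travel": [0,0,0],"roll": 0},
  ],
  jaw=-1,
  grip_force=50,
)

```text
time: 16.85
tool_pos: [575.4, -174.6, 76.8]
ee_rot: [-3.061, -0.697, -0.013]
ft_force: [-8.1, 13.1, 6.2]
gripper_width: 0.265
```

Run:
```python
from h import *
print(F(ctrl.get_state()['tool_pos'])); rel(W(-108,0,75)); shot("wrist","w12")
im=cv2.imread("pics/w12.png"); cv2.imwrite("pics/w12b.png",cv2.resize(im,None,fx=1.56,fy=1.56,interpolation=cv2.INTER_CUBIC))
```

```text
[-49.8   1.   76.8]
yaw 25.63 pos [ 575.4 -174.6   76.8] dtool [-58.3   1.    1.3] F [-8.1 13.1  6.2] w 0.2648415070057194 t 16.85
```

View pics/w12b.png

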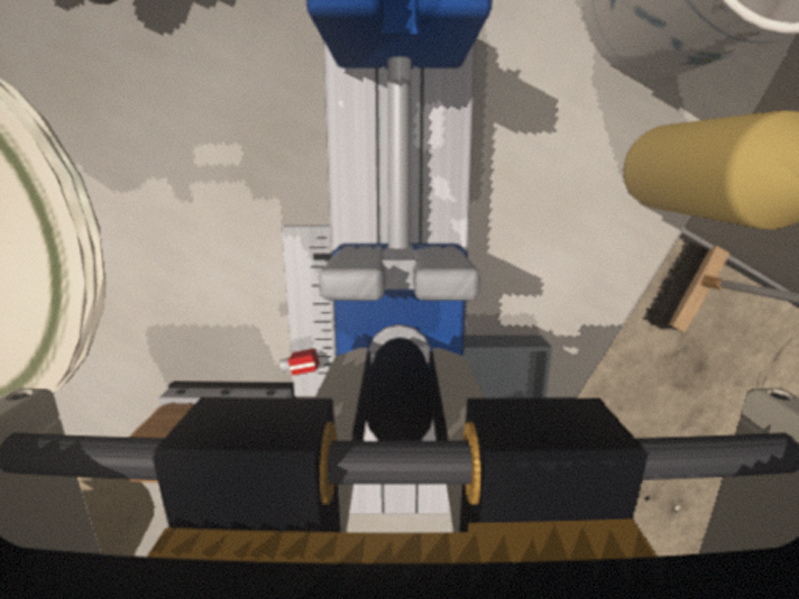

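>>> drive_tool(
  moves=[
    {"travel": [-5,0,0],"roll": 0},
    {"travel": [-12,0,0],"roll": 0},
    {"travel": [-20,0,0],"roll": 0},
    {"travel": [-28,0,0],"roll": 0},
    {"travel": [-36,0,0],"roll": 0},
    {"travel": [-44,0,0],"roll": 0},
    {"travel": [-48,0,0],"roll": 0},
    {"travel": [-48,0,0],"roll": 0},
  ],
)

```text
time: 17.7
tool_pos: [532.8, -195.0, 76.8]
ee_rot: [-3.061, -0.696, -0.017]
ft_force: [8.5, 4.7, -0.3]
gripper_width: 0.266
```

Run:
```python
from h import *
print(F(ctrl.get_state()['tool_pos'])); rel(W(-108,0,75)); shot("wrist","w13")
im=cv2.imread("pics/w13.png"); cv2.imwrite("pics/w13b.png",cv2.resize(im,None,fx=1.56,fy=1.56,interpolation=cv2.INTER_CUBIC))
cv2.imwrite("pics/w13c.png",cv2.resize(im[120:240,150:250],None,fx=5,fy=5,interpolation=cv2.INTER_CUBIC))
```

```text
[-97.    1.1  76.8]
yaw 25.63 pos [ 532.8 -195.    76.8] dtool [-11.    1.1   1.7] F [ 8.5  4.7 -0.3] w 0.2664241943771722 t 17.7
```

View pics/w13b.png

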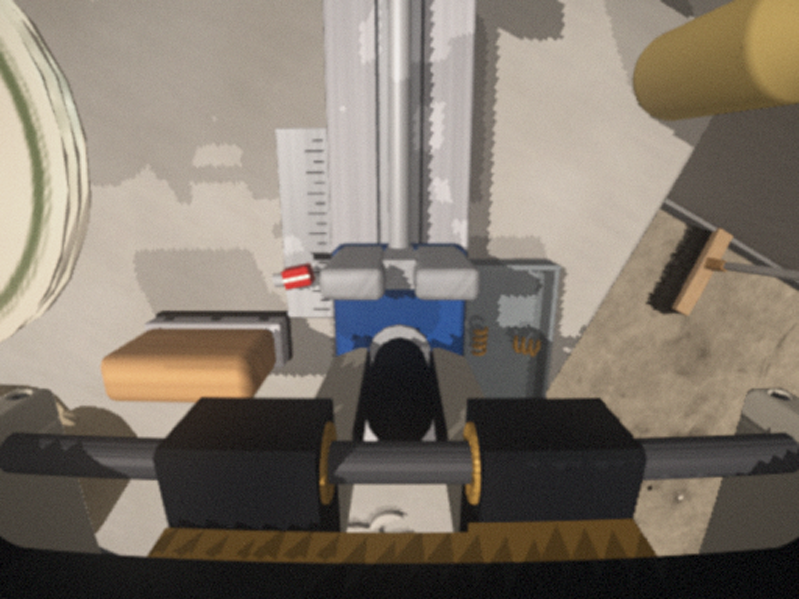

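View pics/w13c.png

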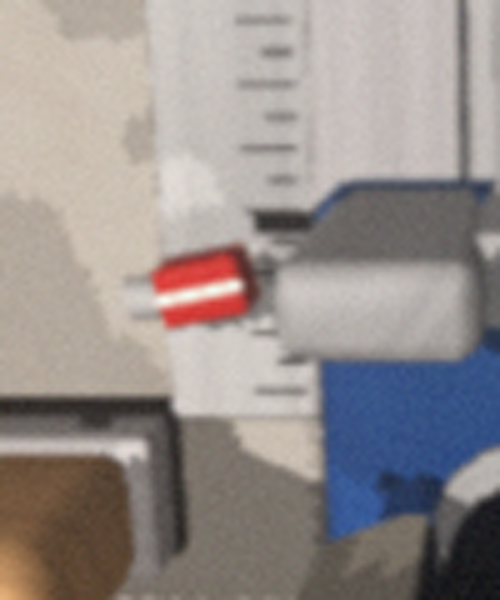

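```bash
cat > m.py <<'E'
from h import *
def meas(tag,off,sc,ptr,line,line2=None):
    d=load(tag); g=lambda p:(off[0]+(p[0]+.5)/sc-.5,off[1]+(p[1]+.5)/sc-.5)
    a=F(onz(d,*g(ptr),37))
    for z in (39,41,43): print(z,a,F(onz(d,*g(line),z)),"ptr-line x",round(a[0]-F(onz(d,*g(line),z))[0],1))
E
python3 - <<'E'
from m import *
meas("w13",(150,120),5,(256,218),(243,286))
d1=load("w2");d2=load("w13")
P,e=tri(d1,(200+84.5/4.4-.5,70+247.5/4.4-.5),d2,(150+243.5/5-.5,120+286.5/5-.5));print("line inner tri",F(P),e)
E
```

```text
39 [-54.2  43.4  37. ] [-64.5  45.6  39. ] ptr-line x 10.3
41 [-54.2  43.4  37. ] [-64.1  45.1  41. ] ptr-line x 9.9
43 [-54.2  43.4  37. ] [-63.7  44.7  43. ] ptr-line x 9.5
line inner tri [-64.5  45.6  39. ] 0.13551867539639154
```

>>> drive_tool(
  moves=[
    {"travel": [-3,0,0],"roll": 0},
    {"travel": [-6,0,0],"roll": 0},
    {"travel": [-9,0,0],"roll": 0},
    {"travel": [-10,0,0],"roll": 0},
    {"travel": [-10,0,0],"roll": 0},
    {"travel": [-10,0,0],"roll": 0},
    {"travel": [-10,0,0],"roll": 0},
    {"travel": [-10,0,0],"roll": 0},
  ],
)

```text
time: 18.55
tool_pos: [524.9, -198.7, 76.9]
ee_rot: [-3.061, -0.697, -0.021]
ft_force: [10.4, 3.2, -4.0]
gripper_width: 0.265
```

Run:
```python
from h import *
print(F(ctrl.get_state()['tool_pos'])); rel(W(-107,1,77)); shot("wrist","w14");shot("scene","s14")
im=cv2.imread("pics/w14.png")
cv2.imwrite("pics/w14c.png",cv2.resize(im[100:220,150:250],None,fx=5,fy=5,interpolation=cv2.INTER_CUBIC))
im=cv2.imread("pics/s14.png"); cv2.imwrite("pics/s14b.png",cv2.resize(im[110:230,190:350],None,fx=5,fy=5,interpolation=cv2.INTER_CUBIC))
```

```text
[-105.7    1.1   76.9]
yaw 25.65 pos [ 524.9 -198.7   76.9] dtool [-1.3  0.1 -0.2] F [10.4  3.2 -4. ] w 0.26529308152664915 t 18.55
```

View pics/w14c.png

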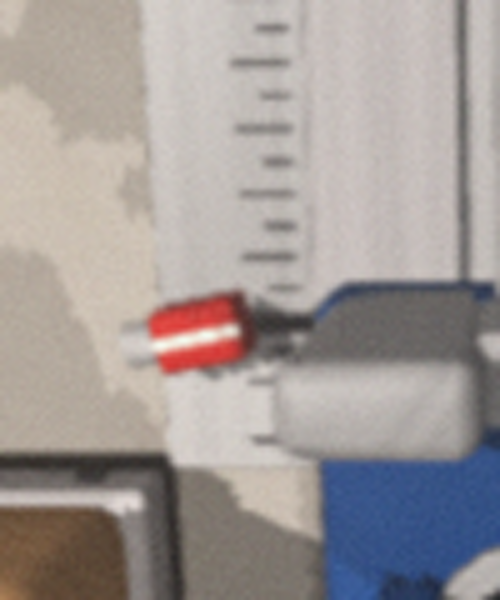

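View pics/s14b.png

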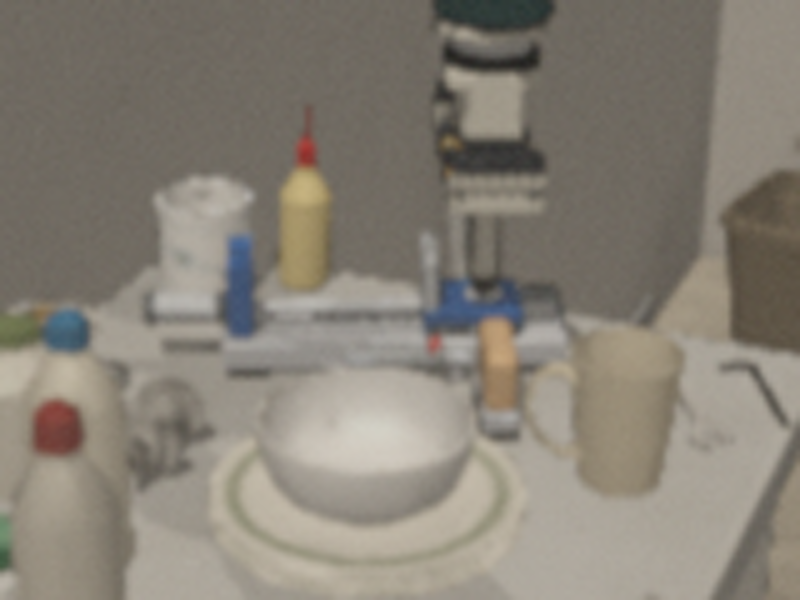

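Run:
```python
from m import *
meas("w14",(150,100),5,(262,319),(240,331))
im=cv2.imread("pics/w14.png")
cv2.imwrite("pics/w14d.png",cv2.resize(im[150:182,170:220],None,fx=14,fy=14,interpolation=cv2.INTER_CUBIC))
```

```text
39 [-63.   42.5  37. ] [-64.5  45.6  39. ] ptr-line x 1.5
41 [-63.   42.5  37. ] [-64.2  45.1  41. ] ptr-line x 1.2
43 [-63.   42.5  37. ] [-63.8  44.7  43. ] ptr-line x 0.8
```

View pics/w14d.png

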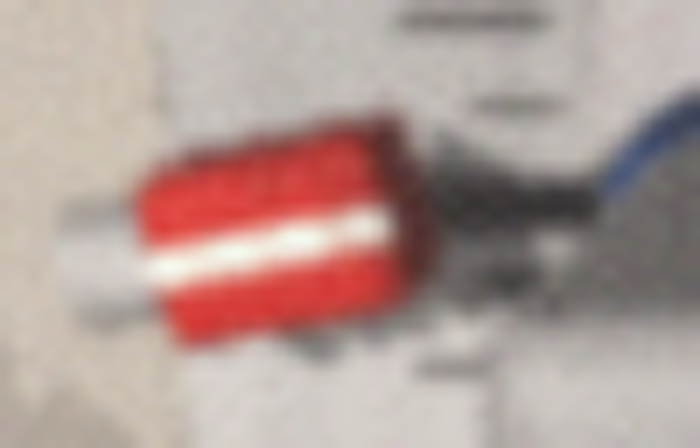

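>>> drive_tool(
  moves=[
    {"travel": [-1,0,0],"roll": 0},
    {"travel": [-2,0,0],"roll": 0},
    {"travel": [-2,0,0],"roll": 0},
    {"travel": [-2,0,0],"roll": 0},
    {"travel": [-2,0,0],"roll": 0},
    {"travel": [-2,0,0],"roll": 0},
    {"travel": [-2,0,0],"roll": 0},
    {"travel": [-2,0,0],"roll": 0},
  ],
)

```text
time: 19.45
tool_pos: [524.1, -199.1, 76.9]
ee_rot: [-3.061, -0.697, -0.025]
ft_force: [11.2, 3.7, -4.3]
gripper_width: 0.266
```

Run:
```python
from h import *
print(F(ctrl.get_state()['tool_pos'])); rel(W(-107,1,77)); shot("wrist","w15")
im=cv2.imread("pics/w15.png")
cv2.imwrite("pics/w15c.png",cv2.resize(im[100:220,150:250],None,fx=5,fy=5,interpolation=cv2.INTER_CUBIC))
cv2.imwrite("pics/w15b.png",cv2.resize(im,None,fx=1.56,fy=1.56,interpolation=cv2.INTER_CUBIC))
```

```text
[-106.6    1.1   76.9]
yaw 25.66 pos [ 524.1 -199.1   76.9] dtool [-0.4  0.1 -0.1] F [11.2  3.7 -4.3] w 0.2662209349316483 t 19.45
```

View pics/w15c.png

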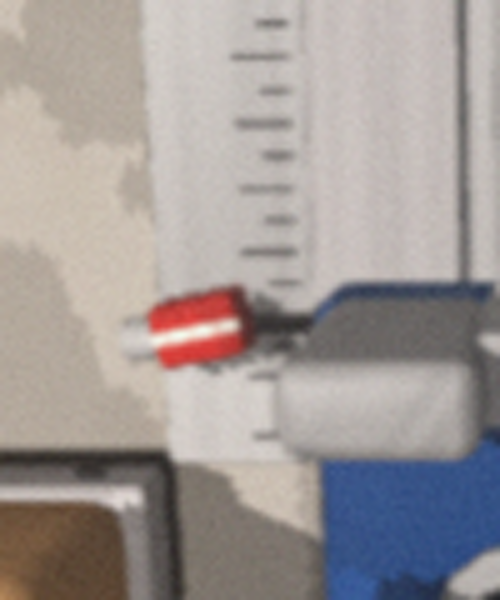

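View pics/w15b.png

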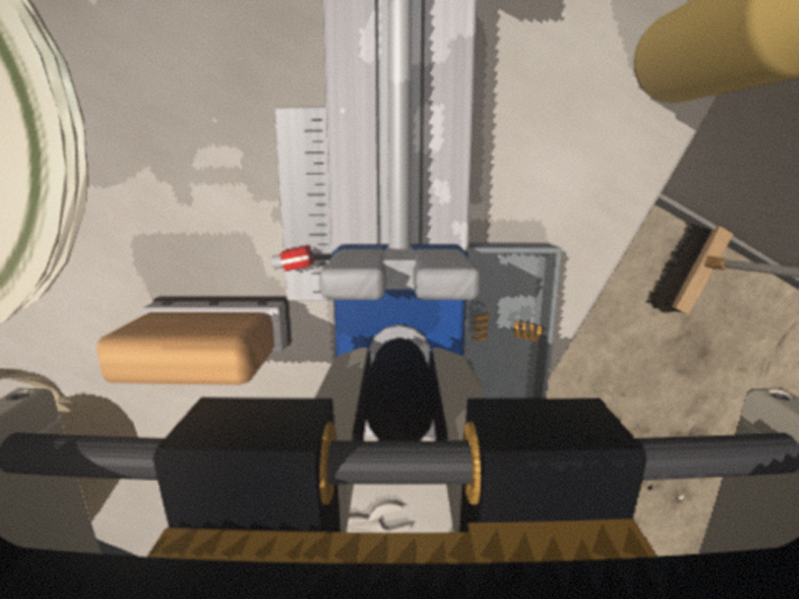

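Run:
```python
from m import *
meas("w15",(150,100),5,(262,320),(240,325))
print(abs(ctrl.get_state()['joint_velocities']).max()); print(ctrl.sign_off())
```

```text
39 [-64.   42.5  37. ] [-64.5  45.5  39. ] ptr-line x 0.5
41 [-64.   42.5  37. ] [-64.1  45.1  41. ] ptr-line x 0.1
43 [-64.   42.5  37. ] [-63.8  44.7  43. ] ptr-line x -0.2
0.0011388933196209814
the job is handed in; nothing more can be done
None
```

The job is done and handed in at about 19.5 s of the 67 s; the hand-in gave no verdict.

- **Chips:** I wiped all four off the bed with the scraper in one sideways pass. The pictures after the wipe and from above the handle showed four chips in the tray and a clean bed. In the last close view only two of them were visible; the gripper hid the other two.
- **Scraper:** It stands upright on the bench, let go, about 110 mm to the left of the fixture's axis.
- **Sprung jaw:** I gripped the black handle at 50 N and pulled the jaw back about 57 mm. The pointer measured within 0.5 mm of the white line, against the 4 mm allowed. The gripper is still holding the handle, the arm was at rest, and the wrist feels about 12 N of spring pull.
- **Other things on the bench:** The arm did not touch them on purpose, and nothing looked moved in the later pictures. I did not measure their positions again.

No check failed or disagreed. The pointer tip sits in the clip's shadow, so I would trust that reading to about 1 mm.

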